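Fill the curing turntable and wind it once past the lamp

ROBOT

A 6-joint arm with a two-finger parallel gripper is mounted at the origin on the work surface. World frame = base frame: x ahead of the robot, y to its left, z up, the work surface at z = 0. Lengths are in m, angles in degrees, forces in N, time in s.
With the tool pointing down it reaches from about 0.35 to 0.975 m from the base axis. Payload 7.1 kg.
Tool frame: the origin (TCP) lies at the very end of the fingers, on their centre line; the grasp point (between the pads) lies 19 mm behind it; z points along the fingers, y is the line along which they close (so a half turn about z gives the same grasp; the last joint's range is limited). The gripper opens to 88 mm and grips with 3 to 60 N. Pads are 20 mm wide; open, the fingers measure 115 mm over their backs; the gripper's body (75 mm by 178 mm) begins 61 mm behind the grasp point.
Start: joints at [67.552, 24.242, 93.386, -0, 62.372, -1.089], TCP at [0.228, 0.582, 0.223] pointing down, gripper open.
Joint ranges: [-172.04, 172.04], [-51.8, 120.97], [4.93, 147.93], [-75.15, 255.16], [6.16, 154.13], [-145.62, 145.62]. Speed limits (degrees/s): [136.94, 136.94, 172.46, 180, 180, 180].

INTERFACE

Orientations are given as [roll, pitch, yaw] about the fixed x, y, z axes, in that order (R = Rz(yaw) Ry(pitch) Rx(roll)).
In Python, from station import robot gives the robot as it stands.
- The arm moves only by the shell command python3 -m jog 'ROWS'. ROWS is a JSON object of lists of equal length, an entry for each row: "fingers": the finger opening in m, from 0 to 0.0878; "translation": the shift along the world's x, y, z in m, a list of three; "spin": the turn about the world's z in rad. In form: {"fingers": [fingers, ...], "translation": [[dx, dy, dz], ...], "spin": [spin, ...]}. A call has 1 to 12 rows; each row is the pose to reach, as a shift and turn from the pose commanded when the call began; what a row does not reach only later rows make up. A row lasts 1/10 s, in which the tool goes at most 50 mm and 8.59 degrees, less where a joint would pass 70% of its speed; a pose out of reach is approached as far as the arm can. A call with a gripper value outside its range is refused whole. The fingers move at their own pace and stop on an object; the grip force is fixed at half the most. Time passes only in rows, so rows that repeat a pose let the fingers close. It gives the time, the measured TCP pose, the force, the opening and the grip force at its end, in the units of the state.
- robot.state(): the state, without advancing time (a new reading comes with each control period).
- robot.capture(name): name is "scene" or "top"; returns a dict with "pixels" (400x640x3 uint8, red, green, blue), "depth" (400x640 float32, m along the optical axis (not along the pixel's ray), 0 where there is no reading), "intrinsics" (3x3 intrinsics, pixels), "extrinsics" (4x4, takes a point from world to camera coordinates). Camera axes: x right, y up, looking along -z (the intrinsics and any distortion apply to the point x, -y, -z); pixel columns grow to the right and rows downward; lengths in m; the calibration is good to about 2 mm. A picture is of the moment at which its call begins.
- robot.hand_in(): hands the job in; it is judged then, once.
The state is a dict: "t": time; "joints": joint angles; "dq": joint speeds; "joint_torque": joint torques, N m; "tool_pos": TCP position; "tcp_rot": TCP orientation; "ft_force": force on the tool from outside, world axes, zero at the start; "ft_torque": the same for the moment, N m; "gripper_width": opening from 0.0 (shut) to 1.0 (fully open); "gripper_force": force on a finger pad.
Only numpy, scipy, OpenCV 4.12 (cv2) and the standard library are available. Lean on these libraries where they do the work, as an engineer would, in place of code of your own. Each camera call takes 0.05 s, during which the arm holds its last target. There are 200 camera calls.

TASK

Stand the two spare wooden dolls upright in the turntable's two empty cups, leaving the dolls already loaded in theirs and the turntable unturned. Then gently, tipping no doll over, wind the turntable clockwise (seen from above) by its red knob: on to the red pointer, and from there through one more full turn, so that every doll passes the lamp, stopping with the knob at the pointer again and all five dolls upright in their cups. Do not disturb the other things on the bench.

Things in the scene. Friction and masses are not known exactly. Their poses are not given: they have to be found in the camera images.
- doll_a: turned wooden doll: cylindrical body 48 mm in diameter and 60 mm tall, thin neck, round head 36 mm in diameter, 95 mm tall in all, 85 g, red bands, black hair. Origin at the centre of its underside, z up its axis. Starts standing in a cup of the turntable and stays there.
- doll_b: turned wooden doll: cylindrical body 48 mm in diameter and 60 mm tall, thin neck, round head 36 mm in diameter, 95 mm tall in all, 85 g, blue bands, black hair. Origin at the centre of its underside, z up its axis. Starts standing in a cup of the turntable and stays there.
- doll_c: turned wooden doll: cylindrical body 48 mm in diameter and 60 mm tall, thin neck, round head 36 mm in diameter, 95 mm tall in all, 85 g, yellow bands, brown hair. Origin at the centre of its underside, z up its axis. Starts standing in a cup of the turntable and stays there.
- spare_a: turned wooden doll: cylindrical body 48 mm in diameter and 60 mm tall, thin neck, round head 36 mm in diameter, 95 mm tall in all, 85 g, green bands, black hair. Origin at the centre of its underside, z up its axis. A spare: starts standing on the bench among the jars.
- spare_b: turned wooden doll: cylindrical body 48 mm in diameter and 60 mm tall, thin neck, round head 36 mm in diameter, 95 mm tall in all, 85 g, red bands, brown hair. Origin at the centre of its underside, z up its axis. A spare: starts standing on the bench among the jars.
- axis (a point): centre of the plywood turntable disc (290 mm in diameter, 20 mm thick) on its top face, 45 mm above the bench; the disc turns about the vertical through this point. A steel hub cap 40 mm in diameter and 8 mm high sits here.
- cup0 (a point): cup 0 of the turntable: centre of its white floor, level with the disc's top face. Green collar, 56 mm inside and 64 mm outside diameter, 20 mm high. It lies 110 mm from the turntable's centre, 60 degrees anticlockwise (from above) from the knob. Three of the five cups hold dolls at the start, two are empty; which ones varies.
- cup1 (a point): cup 1 of the turntable: centre of its white floor, level with the disc's top face. Green collar, 56 mm inside and 64 mm outside diameter, 20 mm high. It lies 110 mm from the turntable's centre, 120 degrees anticlockwise (from above) from the knob. Three of the five cups hold dolls at the start, two are empty; which ones varies.
- cup2 (a point): cup 2 of the turntable: centre of its white floor, level with the disc's top face. Green collar, 56 mm inside and 64 mm outside diameter, 20 mm high. It lies 110 mm from the turntable's centre, 180 degrees anticlockwise (from above) from the knob. Three of the five cups hold dolls at the start, two are empty; which ones varies.
- cup3 (a point): cup 3 of the turntable: centre of its white floor, level with the disc's top face. Green collar, 56 mm inside and 64 mm outside diameter, 20 mm high. It lies 110 mm from the turntable's centre, 240 degrees anticlockwise (from above) from the knob. Three of the five cups hold dolls at the start, two are empty; which ones varies.
- cup4 (a point): cup 4 of the turntable: centre of its white floor, level with the disc's top face. Green collar, 56 mm inside and 64 mm outside diameter, 20 mm high. It lies 110 mm from the turntable's centre, 300 degrees anticlockwise (from above) from the knob. Three of the five cups hold dolls at the start, two are empty; which ones varies.
- knob_grip (a point): middle of the turntable's red crank knob, on its axis: an upright round grip 30 mm in diameter and 48 mm tall (from 24 mm below to 24 mm above this point) that spins freely on a steel pin; 110 mm from the turntable's centre, 80 mm above the disc, 125 mm above the bench. Moves with the disc.
- pointer (a point): where the middle of the knob stands, seen from above, when the knob is at the red pointer: 110 mm from the turntable's centre on the pointer's line, 45 mm above the bench. The red pointer itself is fixed to the grey stand from 145 to 185 mm from the centre on the same line, up to 44 mm high; behind it, 220 to 250 mm from the centre, stands the black curing lamp, 150 mm wide and 170 mm tall.
- carousel (a joint): turn of the turntable (rad): 0 at the start, grows clockwise seen from above; stays where it is left (stiff, about 2 N at the knob). It cannot go more than 0.3 back from the start.
- tin: varnish tin with a blue label, 58 mm in diameter, 85 mm tall. A bystander: leave it alone. Origin at its underside's centre.
- jar: amber jar with a steel lid, 54 mm in diameter, 95 mm tall. A bystander: leave it alone. Origin at its underside's centre.
- turned_blank: dark turned wooden blank with a waist, 52 mm in diameter, 105 mm tall. A bystander: leave it alone. Origin at its underside's centre.
- mallet: mallet, 200 mm long, lying. A bystander: leave it alone. Origin under its middle; it lies along its own x.
- carving_knife: blue-handled carving tool, 170 mm long, lying. A bystander: leave it alone. Origin under its middle; it lies along its own x.
- water_bottle: clear water bottle, 62 mm in diameter, 170 mm tall. A bystander: leave it alone. Origin at its underside's centre.
- sanding_block: green sanding block, 120 x 50 x 35 mm, lying. A bystander: leave it alone. Origin at its underside's centre.
Not all that is in view belongs to the job. What is shaped like the spare_b but purple is not meant.

How it is judged (in metres and radians):
On the way, in this order (a step that is already met when the one before it is completed fails the run):
1. all five cups hold an upright doll, seated on the cup's floor and let go, with the turntable still within 0.3 rad of its start (distance between any of doll_a, doll_b, doll_c, spare_a, spare_b and cup0 below 0.009 m and distance between any of doll_a, doll_b, doll_c, spare_a, spare_b and cup1 below 0.009 m and distance between any of doll_a, doll_b, doll_c, spare_a, spare_b and cup2 below 0.009 m and distance between any of doll_a, doll_b, doll_c, spare_a, spare_b and cup3 below 0.009 m and distance between any of doll_a, doll_b, doll_c, spare_a, spare_b and cup4 below 0.009 m and angle between each of doll_a, doll_b, doll_c, spare_a, spare_b's own z axis and vertical below 0.12 rad and contact force between the fingers and doll_a below 0.3 N and contact force between the fingers and doll_b below 0.3 N and contact force between the fingers and doll_c below 0.3 N and contact force between the fingers and spare_a below 0.3 N and contact force between the fingers and spare_b below 0.3 N and value of joint carousel below 0.3 rad), for 0.2 s.
2. the turntable has been wound clockwise half a turn with a doll upright in every cup (distance between any of doll_a, doll_b, doll_c, spare_a, spare_b and cup0 below 0.009 m and distance between any of doll_a, doll_b, doll_c, spare_a, spare_b and cup1 below 0.009 m and distance between any of doll_a, doll_b, doll_c, spare_a, spare_b and cup2 below 0.009 m and distance between any of doll_a, doll_b, doll_c, spare_a, spare_b and cup3 below 0.009 m and distance between any of doll_a, doll_b, doll_c, spare_a, spare_b and cup4 below 0.009 m and angle between each of doll_a, doll_b, doll_c, spare_a, spare_b's own z axis and vertical below 0.12 rad and value of joint carousel above 3.14 rad), for 0.05 s.
At the end, for the whole second after the job is handed in: Each of the five cups holds a doll at rest, upright within 7 degrees, its underside within 9 mm of the cup floor's centre; the knob is within 20 mm of the pointer, at rest, after being wound clockwise to it and one full turn more (joint carousel between 6.48 and 8.38 rad) (distance between any of doll_a, doll_b, doll_c, spare_a, spare_b and cup0 below 0.009 m and distance between any of doll_a, doll_b, doll_c, spare_a, spare_b and cup1 below 0.009 m and distance between any of doll_a, doll_b, doll_c, spare_a, spare_b and cup2 below 0.009 m and distance between any of doll_a, doll_b, doll_c, spare_a, spare_b and cup3 below 0.009 m and distance between any of doll_a, doll_b, doll_c, spare_a, spare_b and cup4 below 0.009 m and angle between each of doll_a, doll_b, doll_c, spare_a, spare_b's own z axis and vertical below 0.12 rad and horizontal distance between knob_grip and pointer below 0.02 m and value of joint carousel between 6.48 and 8.38 rad and linear speed of each of doll_a, doll_b, doll_c, spare_a, spare_b below 0.02 m/s and velocity of joint carousel between -0.05 and 0.05 rad/s); the robot touches nothing.
It fails at once if a doll that was already loaded is lifted out of its cup (height (world z) of any of doll_a, doll_b, doll_c above 0.065 m).
It fails at once if a loaded doll is tipped over (more than 30 degrees) (angle between any of doll_a, doll_b, doll_c's own z axis and vertical above 0.52 rad).
It fails at once if a bystander is moved by more than 30 mm (distance of any of tin, jar, turned_blank, mallet, carving_knife, water_bottle, sanding_block from where it was at the start of the episode above 0.03 m).
It fails at once if an upright bystander is knocked over (angle between any of tin, jar, turned_blank, water_bottle's own z axis and vertical above 0.5 rad).
It also fails if it takes over 72 s, if anything falls off the work surface, if the arm or the gripper's body presses on something with over 40 N, if the wrist force passes 120 N, or if a joint passes its speed limit or range.

## Working session

There is one attempt and no reset: what is moved stays moved. The work goes in short steps, Python scripts to look and compute and a shell command to move; the robot and the scene stay as the last step left them, time stands still between calls to the robot, and variables do not carry over. Pictures are saved under pics/ and viewed, at most 10 in all, crops included, and the job is handed in when it is done.

```bash
mkdir -p pics
cat > h.py <<'E'
import numpy as np,cv2
from station import robot
def cap(n):
    c=robot.capture(n); return c
def world(c):
    K=np.array(c["intrinsics"]);E=np.array(c["extrinsics"]);d=c["depth"]
    v,u=np.mgrid[0:400,0:640]
    p=np.stack([(u-K[0,2])/K[0,0]*d,-(v-K[1,2])/K[1,1]*d,-d],-1)
    return (p-E[:3,3])@E[:3,:3]
def save(c,f): cv2.imwrite("pics/"+f,c["pixels"][...,::-1])
E
python3 - <<'E'
from h import *
for n in("scene","top"):
    c=cap(n);save(c,n+"0.png");np.savez(n+"0.npz",**c)
    print(np.round(c["intrinsics"],1).tolist(),np.round(c["extrinsics"],3).tolist(),[k for k in c])
print(robot.state())
E
```

```text
[[492.1, 0.0, 325.2], [0.0, 492.1, 202.1], [0.0, 0.0, 1.0]] [[-0.016, 1.0, -0.016, 0.087], [-0.547, 0.005, 0.837, 0.202], [0.837, 0.022, 0.546, -2.057], [0.0, 0.0, 0.0, 1.0]] ['pixels', 'depth', 'intrinsics', 'extrinsics']
[[405.6, 0.0, 314.3], [0.0, 405.6, 199.2], [0.0, 0.0, 1.0]] [[-0.001, -1.0, -0.008, -0.07], [0.983, -0.002, 0.183, -0.562], [-0.183, -0.008, 0.983, -1.199], [0.0, 0.0, 0.0, 1.0]] ['pixels', 'depth', 'intrinsics', 'extrinsics']
{'t': 0.1, 'joints': array([ 6.75523329e+01,  2.42808156e+01,  9.34240192e+01,  6.15873251e-04,
        6.23715277e+01, -1.09014429e+00]), 'dq': array([-0.00295159, -0.05862746, -0.12182707, -0.07056652, -0.06339171,
       -0.04239342]), 'joint_torque': array([-4.54446326e-04, -5.45612204e+01, -2.74323839e+01,  6.44605514e-02,
        1.87792699e-02, -5.54332473e-05]), 'tool_pos': array([0.22742578, 0.58164865, 0.22199192]), 'tcp_rot': array([-1.79923662e+02, -1.99800012e-03,  1.58642190e+02]), 'ft_force': array([ 0.51662375,  0.57873018, -0.11981405]), 'ft_torque': array([-0.00969439,  0.02336847,  0.04081831]), 'gripper_force': 0.0, 'gripper_width': 0.9997299848130097}
```

View pics/top0.png

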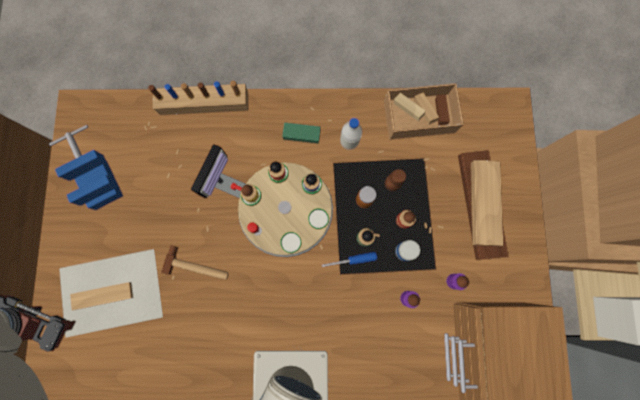

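View pics/scene0.png

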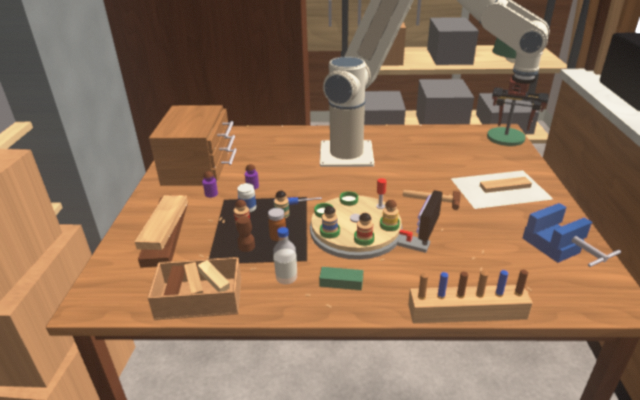

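Run:
```python
from h import *
c=dict(np.load("top0.npz"));im=c["pixels"][...,::-1]
cv2.imwrite("pics/crop1.png",cv2.resize(im[140:290,190:440],None,fx=3.2,fy=3.2,interpolation=cv2.INTER_CUBIC))
W=world(c)
# blobs: cluster points by height over the bench
x,y,z=W[...,0],W[...,1],W[...,2]
print("bench z",np.median(z[280:300,180:300]),"disc z",np.median(z[200:206,268:275]))
m=((z>.03)&(z<.2)).astype(np.uint8); m[:,:190]=0;m[:,480:]=0;m[:120]=0;m[310:]=0
def circ(P):
    A=np.c_[2*P,np.ones(len(P))];s=np.linalg.lstsq(A,(P**2).sum(1),rcond=None)[0];return s[:2],np.sqrt(s[2]+s[:2]@s[:2])
for lo,hi,nm in((.075,.2,"tall"),):
    n,l,s,cen=cv2.connectedComponentsWithStats(((m>0)&(z>lo)).astype(np.uint8))
    for i in range(1,n):
        if s[i,4]<8: continue
        q=l==i;zt=np.percentile(z[q],97);t=q&(z>zt-.012)
        print(nm,cen[i].round(),s[i,4],"top",zt.round(3),"xy",x[t].mean().round(4),y[t].mean().round(4),"ext",np.ptp(x[t]).round(3),np.ptp(y[t]).round(3))
# disc: points at height .045
q=(np.abs(z-.045)<.006)&(np.hypot(x-x[208,285],y-y[208,285])<.17)
print(x[208,285],y[208,285],z[208,285])
P=np.c_[x[q],y[q]].astype(np.float32);print("disc",cv2.minEnclosingCircle(P))
```

```text
bench z 0.0004980903079085215 disc z 0.04502539542130813
tall [352. 132.] 380 top 0.173 xy 0.7617 -0.1855 ext 0.024 0.026
tall [425. 127.] 170 top 0.085 xy 0.7835 -0.4154 ext 0.039 0.219
tall [431. 121.] 19 top 0.089 xy 0.8039 -0.4343 ext 0.008 0.022
tall [445. 121.] 20 top 0.082 xy 0.8052 -0.478 ext 0.008 0.031
tall [210. 172.] 1071 top 0.174 xy 0.6278 0.2351 ext 0.142 0.081
tall [277. 170.] 234 top 0.141 xy 0.6423 0.0419 ext 0.034 0.033
tall [398. 177.] 202 top 0.11 xy 0.6212 -0.3216 ext 0.038 0.039
tall [311. 182.] 228 top 0.142 xy 0.6059 -0.0619 ext 0.03 0.032
tall [249. 193.] 238 top 0.141 xy 0.5733 0.1235 ext 0.031 0.033
tall [367. 195.] 212 top 0.1 xy 0.5675 -0.2292 ext 0.047 0.045
tall [409. 217.] 119 top 0.097 xy 0.5011 -0.3519 ext 0.033 0.034
tall [253. 228.] 111 top 0.154 xy 0.4647 0.104 ext 0.028 0.028
tall [367. 236.] 121 top 0.096 xy 0.4449 -0.2264 ext 0.029 0.033
tall [410. 250.] 279 top 0.089 xy 0.4041 -0.3514 ext 0.05 0.053
tall [463. 282.] 130 top 0.097 xy 0.313 -0.4986 ext 0.031 0.033
tall [414. 300.] 132 top 0.098 xy 0.2613 -0.3549 ext 0.033 0.028
tall [470. 307.] 112 top 0.187 xy 0.2458 -0.4949 ext 0.005 0.016
0.533884600907533 0.019427089714512576 0.054637800850878736
disc ((0.5427862405776978, 0.03109579160809517), 0.15559346973896027)
```

View pics/crop1.png

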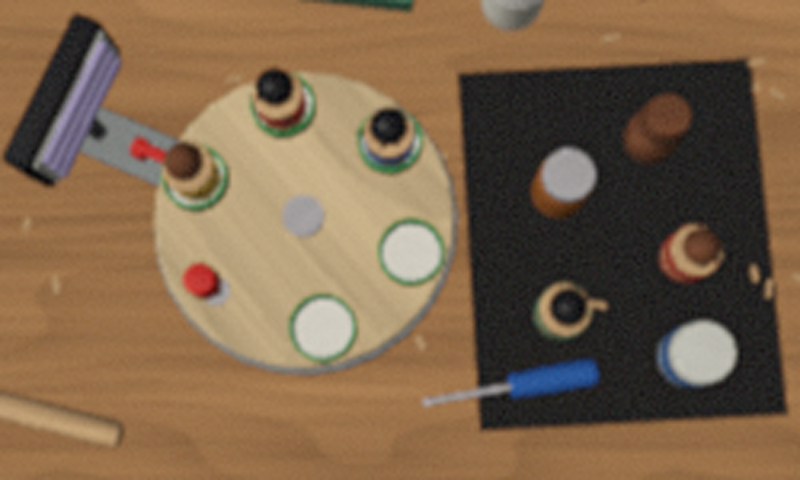

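The top view shows the knob at crop (201,281), hub (303,216), and empty cups at (323,328) and (411,252), which are cups 0 and 1. The pointer is at (150,150), green spare_a at (565,308) and red, brown-haired spare_b at (700,248). Next I refine these positions.

```bash
cat > m.py <<'E'
from h import *
from scipy.optimize import least_squares
def sphere(W,x0,y0,zc,r=.018):
    P=W[(np.hypot(W[...,0]-x0,W[...,1]-y0)<.03)&(W[...,2]>zc-.008)&(W[...,2]<zc+.03)]
    return least_squares(lambda c:np.linalg.norm(P-c,axis=1)-r,[x0,y0,zc],loss='soft_l1',f_scale=.002).x
def ray(c,u,v,z):
    K=np.array(c["intrinsics"]);E=np.array(c["extrinsics"]);R=E[:3,:3];o=-R.T@E[:3,3]
    d=R.T@np.array([(u-K[0,2])/K[0,0],-(v-K[1,2])/K[1,1],-1]);return o+d*(z-o[2])/d[2]
E
python3 - <<'E'
from m import *
c=dict(np.load("top0.npz"));s=dict(np.load("scene0.npz"));W=world(c);S=world(s)
for n,x,y,z in(("a",.642,.042,.122),("b",.606,-.062,.122),("c",.573,.1235,.122),("sa",.445,-.226,.077),("sb",.501,-.352,.077)):
    print(n,sphere(W,x,y,z).round(4),sphere(S,x,y,z).round(4))
R=lambda a,b,z:ray(c,190+a/3.2-.35,140+b/3.2-.35,z)
print("hub",R(303,216,.053),"cup0",R(323,328,.064),"cup1",R(411,252,.064),"knobtop",R(201,281,.149))
print("pointer tip",R(135,146,.044),R(165,157,.044),"lamp",R(87,25,.17),R(20,163,.17))
k=(np.hypot(W[...,0]-.465,W[...,1]-.104)<.03)&(W[...,2]>.143);print("knob",W[k].mean(0),cv2.minEnclosingCircle(W[k][:,:2].astype(np.float32)))
h=(np.hypot(W[...,0]-.534,W[...,1]-.02)<.04)&(W[...,2]>.0495)&(W[...,2]<.06);print("hub",W[h].mean(0),cv2.minEnclosingCircle(W[h][:,:2].astype(np.float32)))
E
```

```text
a [0.6444 0.0431 0.1231] [0.6462 0.0421 0.1228]
b [ 0.6075 -0.0621  0.1235] [ 0.6088 -0.0625  0.122 ]
c [0.5747 0.1251 0.1237] [0.5754 0.1242 0.1223]
sa [ 0.4458 -0.2273  0.0783] [ 0.446  -0.2278  0.077 ]
sb [ 0.5018 -0.3533  0.078 ] [ 0.5021 -0.3536  0.0779]
hub [0.53680302 0.0216297  0.053     ] cup0 [0.42865085 0.00060594 0.064     ] cup1 [ 0.50026372 -0.08195072  0.064     ] knobtop [0.46319903 0.10249472 0.149     ]
pointer tip [0.60799185 0.18765799 0.044     ] [0.5969293  0.15792099 0.044     ] lamp [0.69082384 0.20747996 0.17      ] [0.56490979 0.26085161 0.17      ]
knob [0.46474067 0.10401481 0.14870925] ((0.46496886014938354, 0.10405641049146652), 0.014586694538593292)
hub [0.5373831  0.02151895 0.05322244] ((0.5342838764190674, 0.020589381456375122), 0.03939312696456909)
```

```bash
python3 -m jog '{"fingers":[0.07,0.07,0.07,0.07,0.07,0.07,0.07,0.07,0.07,0.07,0.07,0.07],"translation":[[0.011,-0.02,0],[0.022,-0.06,0],[0.033,-0.105,0],[0.044,-0.15,0],[0.055,-0.195,0],[0.066,-0.24,0],[0.077,-0.285,0],[0.088,-0.33,0],[0.1,-0.375,0],[0.111,-0.42,0],[0.122,-0.46,0],[0.132,-0.5,0]],"spin":[-0.1,-0.24,-0.38,-0.52,-0.66,-0.8,-0.94,-1.08,-1.22,-1.36,-1.5,-1.64]}'
python3 -m jog '{"fingers":[0.07,0.07,0.07,0.07,0.07,0.07,0.07,0.07,0.07,0.07],"translation":[[0.011,-0.04,0],[0.022,-0.08,-0.01],[0.033,-0.12,-0.02],[0.044,-0.16,-0.03],[0.055,-0.2,-0.04],[0.066,-0.24,-0.05],[0.077,-0.275,-0.06],[0.086,-0.3,-0.07],[0.086,-0.3095,-0.08],[0.086,-0.3095,-0.08]],"spin":[-0.14,-0.28,-0.42,-0.56,-0.7,-0.84,-0.98,-1.1,-1.128,-1.128]}'
```

```text
t: 1.3
tool_pos: [0.3596, 0.0803, 0.2227]
tcp_rot: [180.0, -0.0, 64.3]
ft_force: [0.3, -0.1, -0.1]
gripper_width: 0.793
gripper_force: 0.0
t: 2.3
tool_pos: [0.4443, -0.2275, 0.1411]
tcp_rot: [-179.9, 0.2, 0.0]
ft_force: [-0.2, -0.1, -0.8]
gripper_width: 0.796
gripper_force: 0.0
```

```bash
python3 -m jog '{"fingers":[0.07,0.07,0.07,0.07,0.07,0.04,0.04,0.04,0.04,0.04,0.04],"translation":[[0,0,-0.03],[0,0,-0.06],[0,0,-0.09],[0,0,-0.112],[0,0,-0.112],[0,0,-0.112],[0,0,-0.112],[0,0,-0.112],[0,0,-0.112],[0,0,-0.11],[0,0,-0.1]],"spin":[0,0,0,0,0,0,0,0,0,0,0]}'
```

```text
t: 3.4
tool_pos: [0.445, -0.2271, 0.0427]
tcp_rot: [-180.0, 0.1, 0.0]
ft_force: [-0.8, -0.0, -1.7]
gripper_width: 0.54
gripper_force: 30.0
```

```bash
python3 -m jog '{"fingers":[0.04,0.04,0.04,0.04,0.04,0.04,0.04,0.04,0.04,0.04,0.04,0.04],"translation":[[0,0,0.02],[0,0,0.05],[0,0,0.08],[0.005,0.015,0.1],[0.014,0.037,0.1],[0.023,0.061,0.1],[0.033,0.087,0.1],[0.043,0.112,0.1],[0.051,0.132,0.1],[0.056,0.145,0.1],[0.056,0.145,0.1],[0.056,0.145,0.1]],"spin":[0,0,0,0,0,0,0,0,0,0,0,0]}'
python3 - <<'E'
from m import *
t=cap("top");s=cap("scene");cv2.imwrite("pics/chk1.png",np.hstack([cv2.resize(t["pixels"][160:270,230:350,::-1],None,fx=3.3,fy=3.3),cv2.resize(s["pixels"][150:260,280:400,::-1],None,fx=3.3,fy=3.3)]))
print(robot.state()["tool_pos"])
E
```

```text
t: 4.6
tool_pos: [0.5014, -0.0827, 0.1428]
tcp_rot: [180.0, 0.0, 0.1]
ft_force: [0.3, -1.0, -1.7]
gripper_width: 0.543
gripper_force: 30.0
[ 0.50121744 -0.08317334  0.14272068]
```

View pics/chk1.png

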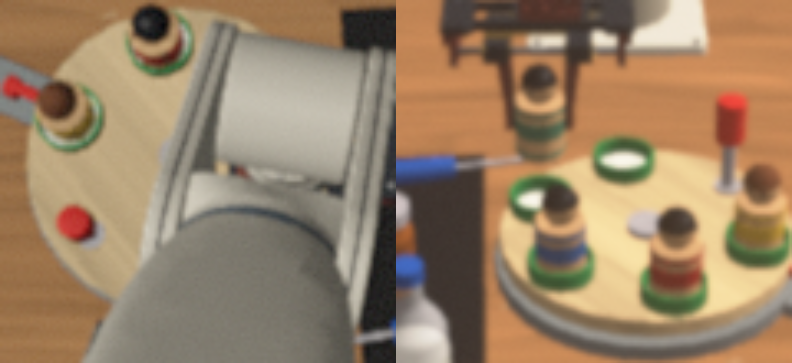

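The scene half shows the doll held upright at (540,110), above the cup at (540,195). I lower it to just above the floor.

```bash
python3 - <<'E'
from m import *
print(sphere(world(cap("scene")),.5015,-.083,.19))
E
python3 -m jog '{"fingers":[0.04,0.04,0.04,0.04,0.04,0.04],"translation":[[0,0,-0.015],[0,0,-0.03],[0,0,-0.042],[0,0,-0.05],[0,0,-0.057],[0,0,-0.057]],"spin":[0,0,0,0,0,0]}'
python3 -m jog '{"fingers":[0.04,0.04,0.04,0.04],"translation":[[0,0,-0.004],[0,0,-0.008],[0,0,-0.009],[0,0,-0.009]],"spin":[0,0,0,0]}'
```

```text
[ 0.50207567 -0.0832124   0.18894987]
t: 5.35
tool_pos: [0.5011, -0.0825, 0.0849]
tcp_rot: [-180.0, 0.1, 0.0]
ft_force: [0.4, 0.0, -0.8]
gripper_width: 0.543
gripper_force: 30.0
t: 5.75
tool_pos: [0.5019, -0.0825, 0.077]
tcp_rot: [180.0, -0.0, 0.1]
ft_force: [-1.1, 0.8, 1.8]
gripper_width: 0.539
gripper_force: 30.0
```

```bash
python3 -m jog '{"fingers":[0.055,0.066,0.066,0.066,0.066,0.066,0.066,0.066,0.066,0.066,0.066,0.066],"translation":[[0,0,0],[0,0,0],[0,0,0],[0,0,0.02],[0,0,0.05],[0,0,0.085],[0,-0.02,0.09],[0,-0.06,0.09],[0,-0.105,0.09],[0,-0.15,0.09],[0,-0.195,0.09],[0,-0.235,0.08]],"spin":[0,0,0,0,0,0,0,0,0,0,0,0]}'
python3 - <<'E'
from m import *
t=cap("top");s=cap("scene");W=world(s);print("cup1 doll",sphere(W,.5015,-.083,.122),"sb",sphere(W,.502,-.3535,.077))
cv2.imwrite("pics/chk2.png",np.hstack([cv2.resize(t["pixels"][160:270,230:350,::-1],None,fx=3.3,fy=3.3),cv2.resize(s["pixels"][160:270,220:340,::-1],None,fx=3.3,fy=3.3)]))
E
```

```text
t: 6.95
tool_pos: [0.5021, -0.3201, 0.1578]
tcp_rot: [179.9, -0.1, 0.0]
ft_force: [0.4, -0.5, 0.1]
gripper_width: 0.756
gripper_force: 0.0
cup1 doll [ 0.50146348 -0.08156213  0.12296066] sb [ 0.50340129 -0.35356764  0.07781341]
```

View pics/chk2.png

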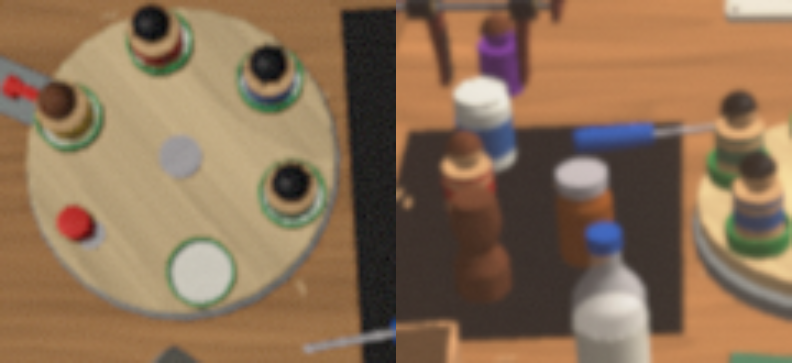

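spare_a stands upright in cup 1, at (290,190) in the left half, and cup 0 at (200,270) is still empty. Next is spare_b.

```bash
python3 -m jog '{"fingers":[0.068,0.068,0.068,0.068,0.068,0.068,0.068,0.04,0.04,0.04,0.04,0.04],"translation":[[0,-0.025,-0.005],[0,-0.036,-0.02],[0,-0.036,-0.05],[0,-0.036,-0.08],[0,-0.036,-0.11],[0,-0.036,-0.126],[0,-0.036,-0.126],[0,-0.036,-0.126],[0,-0.036,-0.126],[0,-0.036,-0.126],[0,-0.036,-0.126],[0,-0.036,-0.114]],"spin":[0,0,0,0,0,0,0,0,0,0,0,0]}'
```

```text
t: 8.25
tool_pos: [0.501, -0.353, 0.0425]
tcp_rot: [-179.9, 0.1, 0.0]
ft_force: [-0.7, -0.2, -1.3]
gripper_width: 0.547
gripper_force: 30.0
```

```bash
python3 -m jog '{"fingers":[0.04,0.04,0.04,0.04,0.04,0.04,0.04,0.04,0.04,0.04,0.04,0.04],"translation":[[0,0,0.02],[0,0,0.05],[0,0,0.085],[-0.005,0.015,0.115],[-0.015,0.04,0.138],[-0.026,0.07,0.143],[-0.037,0.1,0.143],[-0.048,0.13,0.143],[-0.059,0.16,0.143],[-0.068,0.19,0.143],[-0.073,0.22,0.143],[-0.073,0.25,0.143]],"spin":[0,0,0,0.08,0.18,0.3,0.42,0.54,0.66,0.78,0.9,1.02]}'
python3 -m jog '{"fingers":[0.04,0.04,0.04,0.04,0.04,0.04,0.04,0.04,0.04,0.04],"translation":[[0,0.03,0],[0,0.058,0],[0,0.08,0],[0,0.096,0],[0,0.1035,0],[0,0.1035,-0.015],[0,0.1035,-0.035],[0,0.1035,-0.055],[0,0.1035,-0.055],[0,0.1035,-0.055]],"spin":[0.12,0.24,0.36,0.47,0.551,0.551,0.551,0.551,0.551,0.551]}'
python3 - <<'E'
from m import *
s=cap("scene");print(sphere(world(s),.429,0,.177))
cv2.imwrite("pics/chk3.png",cv2.resize(s["pixels"][110:260,260:420,::-1],None,fx=4,fy=4))
E
```

```text
t: 9.45
tool_pos: [0.4276, -0.1023, 0.1865]
tcp_rot: [180.0, -0.0, 58.7]
ft_force: [-0.1, 0.1, -0.5]
gripper_width: 0.544
gripper_force: 30.0
t: 10.45
tool_pos: [0.4286, 0.0, 0.1313]
tcp_rot: [-180.0, 0.0, 90.1]
ft_force: [0.0, -0.6, -0.1]
gripper_width: 0.543
gripper_force: 30.0
[ 4.29006405e-01 -8.04348883e-06  1.76996143e-01]
```

View pics/chk3.png

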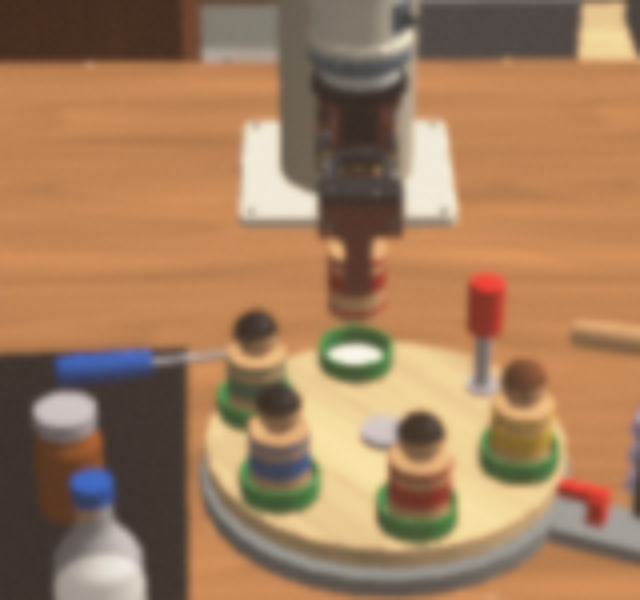

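spare_b hangs upright at (355,280), directly over the empty cup at (355,350). I lower and release it, then move above the knob.

```bash
python3 -m jog '{"fingers":[0.04,0.04,0.04,0.04,0.04,0.04,0.04,0.05,0.066,0.066,0.066],"translation":[[0,0,-0.015],[0,0,-0.03],[0,0,-0.042],[0,0,-0.049],[0,0,-0.053],[0,0,-0.054],[0,0,-0.054],[0,0,-0.054],[0,0,-0.054],[0,0,-0.054],[0,0,-0.054]],"spin":[0,0,0,0,0,0,0,0,0,0,0]}'
python3 -m jog '{"fingers":[0.066,0.066,0.066,0.066,0.066,0.066,0.066,0.066,0.066,0.066],"translation":[[0,0,0.02],[0,0,0.05],[0,0,0.085],[0,0,0.11],[0.01,0.03,0.11],[0.022,0.065,0.11],[0.032,0.095,0.11],[0.0355,0.104,0.11],[0.0355,0.104,0.11],[0.0355,0.104,0.11]],"spin":[0,0,0,0,0,0,0,0,0,0]}'
python3 - <<'E'
from m import *
s=cap("scene");t=cap("top");W=world(s);print("cup0 doll",sphere(W,.429,0,.122),"cup1",sphere(W,.501,-.082,.122))
k=(np.hypot(W[...,0]-.465,W[...,1]-.104)<.02)&(W[...,2]>.11)&(W[...,2]<.151);print("knob",W[k].min(0),W[k].max(0))
cv2.imwrite("pics/chk4.png",cv2.resize(s["pixels"][130:260,280:430,::-1],None,fx=4,fy=4))
E
```

```text
t: 11.6
tool_pos: [0.4287, 0.0001, 0.0768]
tcp_rot: [180.0, 0.0, 90.1]
ft_force: [-0.4, -0.4, -0.0]
gripper_width: 0.747
gripper_force: 0.0
t: 12.6
tool_pos: [0.4634, 0.1034, 0.1863]
tcp_rot: [-179.9, 0.0, 90.1]
ft_force: [0.4, -0.6, 0.3]
gripper_width: 0.749
gripper_force: 0.0
cup0 doll [ 0.42989088 -0.00078871  0.1222343 ] cup1 [ 0.50215985 -0.08278541  0.12269336]
knob [0.45514079 0.08921155 0.11033096] [0.48430037 0.1186061  0.15073605]
```

View pics/chk4.png

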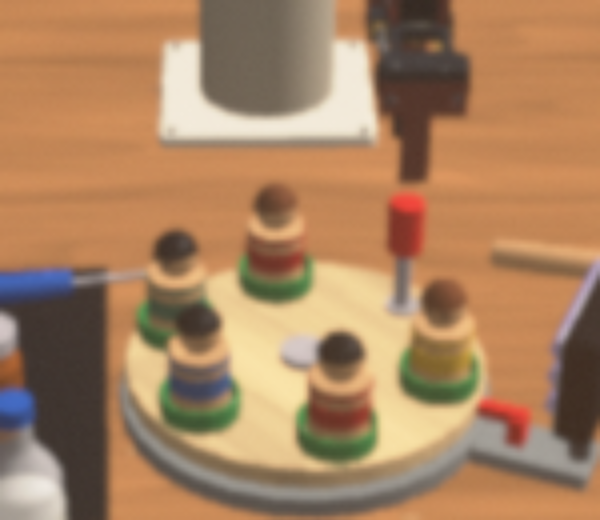

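All five dolls stand upright in their cups, and the open gripper is above the knob at (407,225). I grip the knob and work out the circle offsets.

```bash
python3 -m jog '{"fingers":[0.066,0.066,0.066,0.066,0.05,0.035,0.025,0.02,0.02,0.02],"translation":[[0,0,-0.025],[0,0,-0.055],[0,0,-0.075],[0,0,-0.077],[0,0,-0.077],[0,0,-0.077],[0,0,-0.077],[0,0,-0.077],[0,0,-0.077],[0,0,-0.077]],"spin":[0,0,0,0,0,0,0,0,0,0]}'
python3 - <<'E'
import numpy as np
f=lambda s,ds:print(s,[[round(float(.11*(np.cos(np.radians(s-d))-np.cos(np.radians(s)))),4),round(float(.11*(np.sin(np.radians(s-d))-np.sin(np.radians(s)))),4),0] for d in ds])
f(131.3,[1,3,6,10,15,21,27,33,39,45,51,57])
for s in(74.3,2.3,-69.7,-141.7,146.3):f(s,range(6,73,6))
f(74.3,[4,6.5,7.6])
E
```

```text
t: 13.7
tool_pos: [0.4648, 0.1041, 0.1103]
tcp_rot: [179.9, -0.0, 90.1]
ft_force: [-0.3, -1.9, 4.8]
gripper_width: 0.341
gripper_force: 30.0
131.3 [[0.0015, 0.0013, 0], [0.0044, 0.0037, 0], [0.009, 0.0071, 0], [0.0155, 0.0114, 0], [0.0239, 0.016, 0], [0.0344, 0.0205, 0], [0.0454, 0.024, 0], [0.0567, 0.0262, 0], [0.0682, 0.0273, 0], [0.0797, 0.0271, 0], [0.0911, 0.0258, 0], [0.1024, 0.0233, 0]]
74.3 [[0.0109, -0.0037, 0], [0.0214, -0.0085, 0], [0.0313, -0.0144, 0], [0.0405, -0.0213, 0], [0.049, -0.0291, 0], [0.0566, -0.0377, 0], [0.0632, -0.0471, 0], [0.0688, -0.0572, 0], [0.0734, -0.0677, 0], [0.0768, -0.0787, 0], [0.0791, -0.09, 0], [0.0801, -0.1015, 0]]
2.3 [[-0.0001, -0.0115, 0], [-0.0015, -0.0229, 0], [-0.004, -0.0342, 0], [-0.0077, -0.0451, 0], [-0.0125, -0.0555, 0], [-0.0184, -0.0654, 0], [-0.0253, -0.0747, 0], [-0.0331, -0.0831, 0], [-0.0417, -0.0907, 0], [-0.0511, -0.0974, 0], [-0.0612, -0.103, 0], [-0.0717, -0.1076, 0]]
-69.7 [[-0.011, -0.0034, 0], [-0.0223, -0.0057, 0], [-0.0337, -0.0067, 0], [-0.0453, -0.0066, 0], [-0.0567, -0.0053, 0], [-0.0679, -0.0027, 0], [-0.0788, 0.001, 0], [-0.0893, 0.0058, 0], [-0.0992, 0.0117, 0], [-0.1084, 0.0185, 0], [-0.1169, 0.0263, 0], [-0.1245, 0.035, 0]]
-141.7 [[-0.0067, 0.0094, 0], [-0.0123, 0.0194, 0], [-0.0168, 0.03, 0], [-0.0203, 0.041, 0], [-0.0225, 0.0523, 0], [-0.0236, 0.0638, 0], [-0.0234, 0.0753, 0], [-0.0221, 0.0867, 0], [-0.0196, 0.0979, 0], [-0.0159, 0.1088, 0], [-0.0111, 0.1193, 0], [-0.0052, 0.1292, 0]]
146.3 [[0.0069, 0.0092, 0], [0.0147, 0.0177, 0], [0.0233, 0.0253, 0], [0.0327, 0.0319, 0], [0.0428, 0.0376, 0], [0.0534, 0.0421, 0], [0.0643, 0.0456, 0], [0.0756, 0.0478, 0], [0.0871, 0.0489, 0], [0.0986, 0.0487, 0], [0.11, 0.0474, 0], [0.1213, 0.0449, 0]]
74.3 [[0.0073, -0.0023, 0], [0.0118, -0.0041, 0], [0.0137, -0.0049, 0]]
```

```bash
python3 -m jog '{"fingers":[0.02,0.02,0.02,0.02,0.02,0.02,0.02,0.02,0.02,0.02,0.02,0.02],"translation":[[0.0015,0.0013,0],[0.0044,0.0037,0],[0.009,0.0071,0],[0.0155,0.0114,0],[0.0239,0.016,0],[0.0344,0.0205,0],[0.0454,0.024,0],[0.0567,0.0262,0],[0.0682,0.0273,0],[0.0797,0.0271,0],[0.0911,0.0258,0],[0.1024,0.0233,0]],"spin":[0,0,0,0,0,0,0,0,0,0,0,0]}'
```

```text
t: 14.9
tool_pos: [0.5665, 0.1273, 0.1103]
tcp_rot: [-180.0, 0.0, 90.1]
ft_force: [-3.8, -2.5, 9.0]
gripper_width: 0.334
gripper_force: 30.0
```

```bash
python3 -m jog '{"fingers":[0.02,0.02,0.02,0.02,0.02,0.02,0.02,0.02,0.02,0.02,0.02,0.02],"translation":[[0.0109,-0.0037,0],[0.0214,-0.0085,0],[0.0313,-0.0144,0],[0.0405,-0.0213,0],[0.049,-0.0291,0],[0.0566,-0.0377,0],[0.0632,-0.0471,0],[0.0688,-0.0572,0],[0.0734,-0.0677,0],[0.0768,-0.0787,0],[0.0791,-0.09,0],[0.0801,-0.1015,0]],"spin":[0,0,0,0,0,0,0,0,0,0,0,0]}'
python3 -m jog '{"fingers":[0.02,0.02,0.02,0.02,0.02,0.02,0.02,0.02,0.02,0.02,0.02,0.02],"translation":[[0,-0.0115,0],[-0.0015,-0.0229,0],[-0.004,-0.0342,0],[-0.0077,-0.0451,0],[-0.0125,-0.0555,0],[-0.0184,-0.0654,0],[-0.0253,-0.0747,0],[-0.0331,-0.0831,0],[-0.0417,-0.0907,0],[-0.0511,-0.0974,0],[-0.0612,-0.103,0],[-0.0717,-0.1076,0]],"spin":[0,0,0,0,0,0,0,0,0,0,0,0]}'
python3 - <<'E'
from m import *
s=cap("scene")
cv2.imwrite("pics/chk5.png",cv2.resize(s["pixels"][130:270,270:430,::-1],None,fx=4,fy=4))
E
```

```text
t: 16.1
tool_pos: [0.6471, 0.0263, 0.1103]
tcp_rot: [180.0, -0.1, 90.1]
ft_force: [-1.3, 2.8, 6.0]
gripper_width: 0.338
gripper_force: 30.0
t: 17.3
tool_pos: [0.5754, -0.082, 0.1103]
tcp_rot: [179.9, -0.0, 90.0]
ft_force: [1.6, 3.0, 6.3]
gripper_width: 0.338
gripper_force: 30.0
```

View pics/chk5.png

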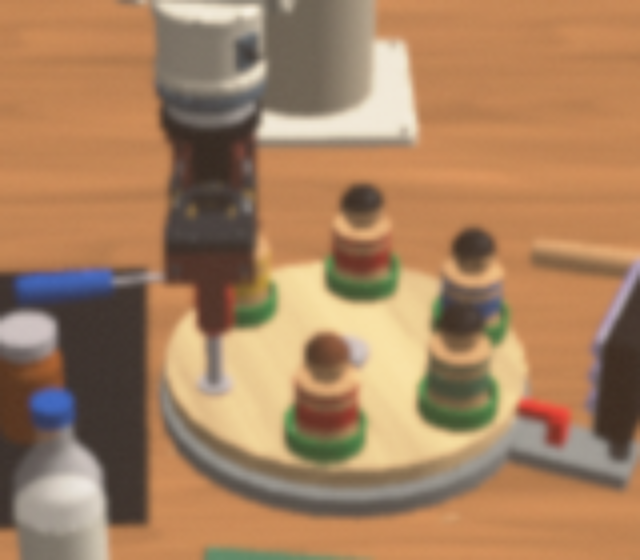

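The knob, held at (213,300), has come round with the disc and the dolls are upright, at (325,395), (458,365), (472,280), (362,240) and (255,280). I carry on winding.

```bash
python3 -m jog '{"fingers":[0.02,0.02,0.02,0.02,0.02,0.02,0.02,0.02,0.02,0.02,0.02,0.02],"translation":[[-0.011,-0.0034,0],[-0.0223,-0.0057,0],[-0.0337,-0.0067,0],[-0.0453,-0.0066,0],[-0.0567,-0.0053,0],[-0.0679,-0.0027,0],[-0.0788,0.001,0],[-0.0893,0.0058,0],[-0.0992,0.0117,0],[-0.1084,0.0185,0],[-0.1169,0.0263,0],[-0.1245,0.035,0]],"spin":[0,0,0,0,0,0,0,0,0,0,0,0]}'
python3 -m jog '{"fingers":[0.02,0.02,0.02,0.02,0.02,0.02,0.02,0.02,0.02,0.02,0.02,0.02],"translation":[[-0.0067,0.0094,0],[-0.0123,0.0194,0],[-0.0168,0.03,0],[-0.0203,0.041,0],[-0.0225,0.0523,0],[-0.0236,0.0638,0],[-0.0234,0.0753,0],[-0.0221,0.0867,0],[-0.0196,0.0979,0],[-0.0159,0.1088,0],[-0.0111,0.1193,0],[-0.0052,0.1292,0]],"spin":[0,0,0,0,0,0,0,0,0,0,0,0]}'
python3 -m jog '{"fingers":[0.02,0.02,0.02,0.02,0.02,0.02,0.02,0.02,0.02,0.02,0.02,0.02],"translation":[[0.0069,0.0092,0],[0.0147,0.0177,0],[0.0233,0.0253,0],[0.0327,0.0319,0],[0.0428,0.0376,0],[0.0534,0.0421,0],[0.0643,0.0456,0],[0.0756,0.0478,0],[0.0871,0.0489,0],[0.0986,0.0487,0],[0.11,0.0474,0],[0.1213,0.0449,0]],"spin":[0,0,0,0,0,0,0,0,0,0,0,0]}'
python3 -m jog '{"fingers":[0.02,0.02,0.02,0.02,0.02,0.02],"translation":[[0.0073,-0.0023,0],[0.0118,-0.0041,0],[0.0137,-0.0049,0],[0.0137,-0.0049,0],[0.0137,-0.0049,0],[0.0137,-0.0049,0]],"spin":[0,0,0,0,0,0]}'
```

```text
t: 18.55
tool_pos: [0.4509, -0.0471, 0.1103]
tcp_rot: [179.8, 0.0, 90.1]
ft_force: [4.2, -0.5, 5.4]
gripper_width: 0.334
gripper_force: 30.0
t: 19.75
tool_pos: [0.4456, 0.0822, 0.1103]
tcp_rot: [179.9, 0.1, 90.1]
ft_force: [1.1, -3.8, 8.4]
gripper_width: 0.336
gripper_force: 30.0
t: 20.95
tool_pos: [0.5663, 0.1273, 0.1103]
tcp_rot: [-180.0, -0.0, 90.1]
ft_force: [-2.0, 1.6, 10.6]
gripper_width: 0.336
gripper_force: 30.0
t: 21.55
tool_pos: [0.5807, 0.1222, 0.1103]
tcp_rot: [179.9, -0.0, 90.1]
ft_force: [1.0, 0.8, 7.2]
gripper_width: 0.342
gripper_force: 30.0
```

```bash
python3 -m jog '{"fingers":[0.035,0.045,0.06,0.06,0.06,0.06,0.06,0.06,0.06,0.06,0.06,0.06],"translation":[[0,0,0],[0,0,0],[0,0,0],[0,0,0],[0,0,0.015],[0,0,0.04],[0,0,0.075],[0,0,0.11],[-0.02,-0.02,0.13],[-0.05,-0.05,0.14],[-0.09,-0.09,0.14],[-0.13,-0.13,0.14]],"spin":[0,0,0,0,0,0,0,0,0,0,0,0]}'
python3 -m jog '{"fingers":[0.06,0.06,0.06,0.06,0.06,0.06,0.06],"translation":[[-0.01,-0.045,0],[-0.01,-0.09,0],[-0.01,-0.135,0],[-0.01,-0.18,0],[-0.01,-0.2,0],[-0.01,-0.2,0],[-0.01,-0.2,0]],"spin":[0,0,0,0,0,0,0]}'
python3 - <<'E'
from m import *
s=cap("scene");t=cap("top");W=world(t);S=world(s)
k=(np.hypot(W[...,0]-.5805,W[...,1]-.1225)<.04)&(W[...,2]>.143);print("knob",W[k].mean(0))
for i in range(5):
    a=np.radians(66.7+60*(i+1));x,y=.537+.11*np.cos(a),.0215+.11*np.sin(a);print(i,(sphere(W,x,y,.122)-[x,y,.122]).round(4),(sphere(S,x,y,.122)-[x,y,.122]).round(4))
cv2.imwrite("pics/fin.png",np.hstack([cv2.resize(t["pixels"][150:270,190:340,::-1],None,fx=2.6,fy=2.6),cv2.resize(s["pixels"][150:270,290:440,::-1],None,fx=2.6,fy=2.6)]))
E
```

```text
t: 22.75
tool_pos: [0.4585, 0.0009, 0.251]
tcp_rot: [179.9, 0.0, 90.1]
ft_force: [0.5, -1.5, 0.1]
gripper_width: 0.684
gripper_force: 0.0
t: 23.45
tool_pos: [0.4493, -0.1982, 0.2502]
tcp_rot: [180.0, -0.0, 90.0]
ft_force: [-0.6, 0.9, -0.3]
gripper_width: 0.682
gripper_force: 0.0
knob [0.57944193 0.12189596 0.14800222]
0 [-0.0005 -0.0005  0.0016] [ 0.0006 -0.0013  0.0001]
1 [0.0006 0.     0.0014] [ 0.0028 -0.0003  0.0004]
2 [-0.0004  0.0009  0.0012] [-0.0004  0.0008  0.0012]
3 [0.0004 0.0006 0.0016] [0.0021 0.0003 0.    ]
4 [ 0.0005 -0.0016  0.0016] [ 0.0014 -0.0027  0.0004]
```

View pics/fin.png

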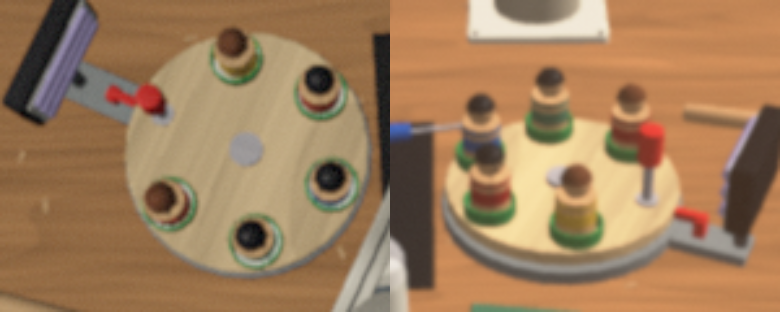

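The knob, at (150,98) in the left half, is at the pointer. All five dolls are upright and within 3 mm of their cup centres, and the arm is clear.

```bash
python3 -c "
from station import robot
print(robot.hand_in())"
```

```text
the job is handed in; nothing more can be done
None
```

Job handed in: both spare dolls are in the empty cups, the turntable was wound clockwise to the pointer plus one full turn, and the last pictures show all five dolls upright with the knob about 1 mm from my estimate of the pointer (finished at about 23.5 s of 72 s; the hand-in returned no verdict).

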